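# Shut off oxygen, then fuel gas, at the glass bench

## Robot

A 7-joint arm with a two-finger parallel gripper is mounted at the origin on the work surface. World frame = base frame: x ahead of the robot, y to its left, z up, the work surface at z = 0. Lengths are in m, angles in rad, forces in N, time in s.
With the tool pointing down it reaches from about 0.425 to 0.925 m from the base axis. Payload 6.8 kg.
Tool frame: the origin (TCP) lies at the very end of the fingers, on their centre line; the grasp point (between the pads) lies 19 mm behind it (r.tcp_to_grasp is the distance from the TCP to the grasp point, in m); z points along the fingers, y is the line along which they close (so a half turn about z gives the same grasp; the last joint's range is limited). The gripper opens to 85 mm and grips with 20 to 120 N. Pads are 22 mm wide; open, the fingers measure 114 mm over their backs; the gripper's body (76 mm by 85 mm) begins 54 mm behind the grasp point. The pads swing forward as they close: fully open they stand 13 mm farther back than shut.
Start: joints at [1.102, 0.477, 0.022, 1.555, -0.011, 1.109, -0.083], TCP at [0.238, -0.632, 0.196] pointing down, gripper open.
Joint ranges: [-2.96, 2.96], [-0.34, 2.1], [-1.41, 1.46], [0.24, 2.44], [-1.37, 4.51], [0.17, 1.92], [-2.96, 2.96]. Speed limits (rad/s): [2.39, 2.39, 3.14, 3.14, 3.14, 3.14, 3.14].

## Interface

Orientations are given as a rotation vector (axis times angle).
In Python, from bench import r gives the robot as it stands.
- The arm moves only by the tool step_arm, never from a script. Its argument "moves" is a list of rows, each a list of 7 numbers: the shift along the tool's x, y, z in mm, then the turn, a rotation vector about the tool's x, y, z in rad, then the finger opening in mm, from 0 to 85.4. A call has 1 to 8 rows; each row is the pose to reach, as a shift and turn from the pose commanded when the call began, along the tool's axes at that moment; what a row does not reach only later rows make up. A row lasts 1/10 s, in which the tool goes at most 50 mm and 8.59 degrees, less where a joint would pass 70% of its speed; a pose out of reach is approached as far as the arm can. A call with a gripper value outside its range is refused whole. The fingers move at their own pace and stop on an object; "grip_force" is the grip in N (left out, the last holds). Time passes only in rows, so rows that repeat a pose let the fingers close. It gives the time, the measured TCP pose, the force, the opening and the grip force at its end, in the units of the state.
- r.get_obs(): the state, without advancing time (a new reading comes with each control period).
- r.grab_frame(name): name is "scene" or "top"; returns a dict with "image" (480x640x3 uint8, red, green, blue), "depth" (480x640 float32, m along the optical axis (not along the pixel's ray), 0 where there is no reading), "mtx" (3x3 intrinsics, pixels), "rvec" (rotation vector, rad) and "tvec" (3), from world to camera coordinates, as OpenCV has them. Camera axes: x right, y down, z forward; pixel columns grow to the right and rows downward; lengths in m; the calibration is good to about 2 mm. A picture is of the moment at which its call begins.
- r.hand_in(): hands the job in; it is judged then, once.
The state is a dict: "clock": time; "joints": joint angles; "qvel": joint speeds; "tau": joint torques, N m; "tcp_pos": TCP position; "orientation": TCP orientation; "contact_force": force on the tool from outside, world axes, zero at the start; "moment": the same for the moment, N m; "grip_width": finger opening in m; "gripper_force": force on a finger pad.
Only numpy, scipy, OpenCV 4.12 (cv2) and the standard library are available. Lean on these libraries where they do the work, as an engineer would, in place of code of your own. Each camera call takes 0.05 s, during which the arm holds its last target. There are 200 camera calls.

## Task

Shut down the glass burner's supply at the bench valves: with a finger, push the lever of the oxygen line (the one with the upright glass flow meter) round until it is fully closed against its stop, and only then push the lever of the fuel gas line (the one with the round dial gauge) fully closed too. Leave the compressed air line, which has no instrument, just as it is, and do not pick up, shift or tip any of the things standing about.

Things in the scene. Friction and masses are not known exactly. Their poses are not given: they have to be found in the camera images.
- service_plate: fixed aluminium plate, 360 x 660 x 4 mm, lying on the bench; the three valve lines and the loose things stand on it. Origin: centre of its underside.
- oxygen_line: Oxygen line: fixed copper pipework, brass quarter-turn ball valve. At the inlet end, 78 mm out, an upright flow meter: two square aluminium blocks 34 mm wide, glass tube between them, top 122 mm above the foot. Origin: underside centre of its 190 x 50 mm foot; z up. Pipe along x, 95 mm above the foot, inlet end +x, outlet elbow -x (66 mm out). Valve stem upright on the z axis.
- oxygen_line_stem (a point): point on the valve's vertical turning axis, at the height of the middle of the lever's sleeve (145 mm above the foot).
- oxygen_lever_sleeve (a point): point inside the lever's black sleeve, on its centre line, 75 mm out from the turning axis. The sleeve is 22 mm wide and 12 mm high, level, and runs from 42 to 110 mm from the axis; from its inner end a thin steel strip cranks down 13 mm to the stem. Nothing of this line lies beside the sleeve; the pipe is 33 mm below it.
- oxygen_lever (a joint): lever angle, rad. 0 = closed, against its stop: lever square across the pipe, pointing along the line's +y. 1.571 = fully open: lever along the pipe, pointing to the line's -x, over the outlet. It closes clockwise seen from above. Stiff: about 0.55 N m (some 7 N at the middle of the sleeve), no spring, it stays where it is left.
- gas_line: Fuel gas line: fixed copper pipework, same valve. Over the inlet elbow a round pressure gauge, dial 52 mm across, tipped towards the outlet, top 139 mm above the foot. Origin: underside centre of its 190 x 50 mm foot; z up. Pipe along x, 95 mm above the foot, inlet end +x, outlet elbow -x (66 mm out). Valve stem upright on the z axis.
- gas_line_stem (a point): point on the valve's vertical turning axis, at the height of the middle of the lever's sleeve (145 mm above the foot).
- gas_lever_sleeve (a point): point inside the lever's black sleeve, on its centre line, 75 mm out from the turning axis. The sleeve is 22 mm wide and 12 mm high, level, and runs from 42 to 110 mm from the axis; from its inner end a thin steel strip cranks down 13 mm to the stem. Nothing of this line lies beside the sleeve; the pipe is 33 mm below it.
- gas_lever (a joint): lever angle, rad. 0 = closed, against its stop: lever square across the pipe, pointing along the line's +y. 1.571 = fully open: lever along the pipe, pointing to the line's -x, over the outlet. It closes clockwise seen from above. Stiff: about 0.55 N m (some 7 N at the middle of the sleeve), no spring, it stays where it is left.
- air_line: Compressed air line: same pipework and valve, plain inlet elbow, no instrument. To be left as it is, open or closed. Origin: underside centre of its 190 x 50 mm foot; z up. Pipe along x, 95 mm above the foot, inlet end +x, outlet elbow -x (66 mm out). Valve stem upright on the z axis.
- air_line_stem (a point): point on the valve's vertical turning axis, at the height of the middle of the lever's sleeve (145 mm above the foot).
- air_lever_sleeve (a point): point inside the lever's black sleeve, on its centre line, 75 mm out from the turning axis. The sleeve is 22 mm wide and 12 mm high, level, and runs from 42 to 110 mm from the axis; from its inner end a thin steel strip cranks down 13 mm to the stem. Nothing of this line lies beside the sleeve; the pipe is 33 mm below it.
- air_lever (a joint): lever angle, rad. 0 = closed, against its stop: lever square across the pipe, pointing along the line's +y. 1.571 = fully open: lever along the pipe, pointing to the line's -x, over the outlet. It closes clockwise seen from above. Stiff: about 0.55 N m (some 7 N at the middle of the sleeve), no spring, it stays where it is left. Leave alone.
- frit_jar: closed amber glass jar of crushed glass, 44 mm across, 62 mm tall. Loose bystander, not to be disturbed. Origin: centre of its underside.
- dip_bottle: white plastic bottle with black cap, 48 mm across, 135 mm tall. Loose bystander, not to be disturbed. Origin: centre of its underside.
- goblet: small green glass goblet, 54 mm across, 105 mm tall, fragile. Loose bystander, not to be disturbed. Origin: centre of its underside.
- optic_mould: open brass cup mould, 66 mm across, 55 mm tall. Loose bystander, not to be disturbed. Origin: centre of its underside.
- graphite_paddle: black graphite paddle with a wooden handle, lying flat, 190 mm long, 15 mm high. Loose bystander, not to be disturbed. Origin: underside, near its middle.
- tweezers: steel tweezers lying flat, 155 mm long, 8 mm high. Loose bystander, not to be disturbed. Origin: underside, near its middle.
- paperweight: round clear glass paperweight, 62 mm across, 44 mm tall. Loose bystander, not to be disturbed. Origin: centre of its underside.

How it is judged:
On the way, in this order (a step that is already met when the one before it is completed fails the run):
1. the oxygen lever is fully closed while the fuel gas lever is still open (value of joint oxygen_lever below 0.09 rad and value of joint gas_lever above 0.9 rad), for 0.2 s.
2. the fuel gas lever is fully closed too (value of joint each of gas_lever, oxygen_lever below 0.09 rad), for 0.2 s.
At the end, for the whole second after the job is handed in: Oxygen and fuel gas levers both within 0.09 rad (5 degrees) of closed and still; the air lever within 10 mm (at the sleeve) of where it was; every loose thing within 20 mm of its place and the standing ones within 0.25 rad of upright (all of step 2 and velocity of joint oxygen_lever between -0.05 and 0.05 rad/s and velocity of joint gas_lever between -0.05 and 0.05 rad/s and distance of air_lever_sleeve from where it was at the start of the episode below 0.01 m and distance of each of frit_jar, dip_bottle, goblet, optic_mould, graphite_paddle, tweezers, paperweight from where it was at the start of the episode below 0.02 m and angle between each of frit_jar, dip_bottle, goblet, optic_mould, paperweight's own z axis and vertical below 0.25 rad); the robot touches nothing.
It fails at once if the fuel gas lever was being closed while the oxygen was still open (value of joint gas_lever below 0.9 rad and value of joint oxygen_lever above 0.15 rad).
It fails at once if the compressed air lever was moved (distance of air_lever_sleeve from where it was at the start of the episode above 0.01 m).
It fails at once if a loose thing was picked up (height (world z) of any of frit_jar, dip_bottle, goblet, optic_mould, graphite_paddle, tweezers, paperweight above 0.025 m).
It fails at once if a loose thing was pushed aside (distance of any of frit_jar, dip_bottle, goblet, optic_mould, graphite_paddle, tweezers, paperweight from where it was at the start of the episode above 0.02 m).
It fails at once if a standing thing was tipped (angle between any of frit_jar, dip_bottle, goblet, optic_mould, paperweight's own z axis and vertical above 0.25 rad).
It also fails if it takes over 54 s, if anything falls off the work surface, if the arm or the gripper's body presses on something with over 40 N, if the wrist force passes 120 N, or if a joint passes its speed limit or range.

## Working session

There is one attempt and no reset: what is moved stays moved. The work goes in short steps, Python scripts to look and compute and a tool call to move; the robot and the scene stay as the last step left them, time stands still between calls to the robot, and variables do not carry over. Pictures are saved under pics/ and viewed, at most 10 in all, crops included, and the job is handed in when it is done.

Besides the shell and the picture viewer there is one more tool, called after "Request:" in YAML: its name, and indented under it one key for each argument. step_arm: Moves the arm, as the interface text tells. Its arguments: {"type":"object","properties":{"moves":{"type":"array","items":{"type":"array","items":{"type":"number"}}},"grip_force":{"type":"number"}},"required":["moves"]}

```bash
mkdir -p pics; cat > h.py <<'E'
import numpy as np, cv2
from bench import r
def grab(n):
    f=r.grab_frame(n); R=cv2.Rodrigues(np.array(f["rvec"],float))[0]; return f,R,np.array(f["tvec"],float).ravel()
def cloud(f,R,t):
    d=f["depth"]; v,u=np.mgrid[:480,:640]; K=np.array(f["mtx"])
    p=np.stack([(u-K[0,2])/K[0,0]*d,(v-K[1,2])/K[1,1]*d,d],-1)
    return (p-t)@R   # world
def save(f,n): cv2.imwrite("pics/"+n,cv2.cvtColor(f["image"],cv2.COLOR_RGB2BGR))
E
python3 - <<'E'
from h import *
for n in("top","scene"):
    f,R,t=grab(n); save(f,n+"0.png"); np.savez(n+"0.npz",c=cloud(f,R,t),im=f["image"]); print(n,-R.T@t,f["mtx"])
o=r.get_obs();print(o["clock"],o["tcp_pos"],o["orientation"],o["contact_force"])
E
```

```text
top [0.4878573  0.00500864 1.01911075] [[495.19721546   0.         319.38826641]
 [  0.         495.19721546 236.64913841]
 [  0.           0.           1.        ]]
scene [ 1.35438397 -0.2449385   0.66416055] [[498.86755373   0.         319.71237118]
 [  0.         498.86755373 246.59797641]
 [  0.           0.           1.        ]]
0.1 [ 0.23806949 -0.63100833  0.19462275] [-3.08907361e+00 -5.63411456e-01  6.40588941e-04] [ 0.38316888  0.96108154 -0.25914021]
```

View pics/top0.png

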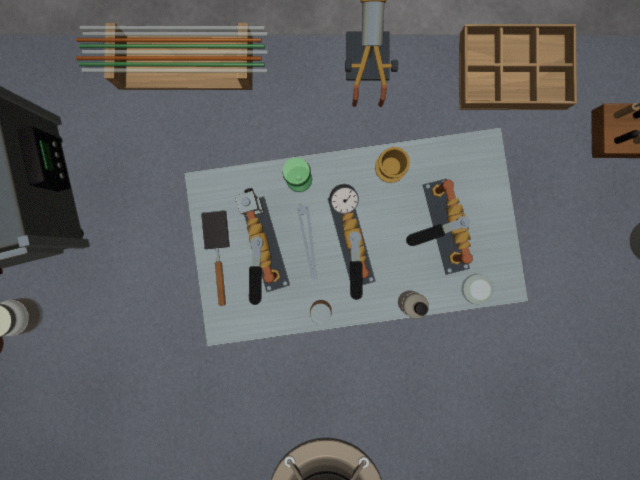

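View pics/scene0.png

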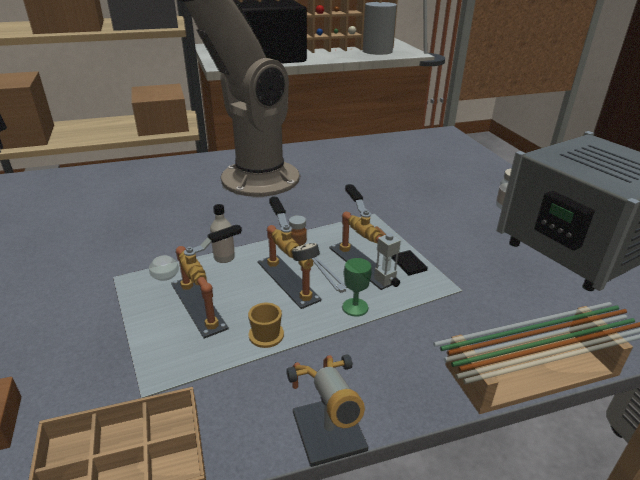

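The top view shows three lines. Oxygen is on the left, with its flow meter at (248,202) and its lever open at (255,285). Gas is in the middle, with its dial at (344,200) and its lever open at (356,280). Air is on the right, with its lever closed at (425,236). The scene view agrees. Next I measure the sleeves and stems.

```bash
python3 - <<'E'
from h import *
d=np.load("top0.npz"); c=d["c"]; im=d["im"].astype(int)
z=c[...,2]; m=((z>.14)&(z<.17)&(im.max(-1)<70)).astype(np.uint8)
m[:, :150]=0; m[:120]=0; m[350:]=0
n,l,s,ce=cv2.connectedComponentsWithStats(m)
for i in range(1,n):
    if s[i,4]<60: continue
    p=c[l==i]; a=p[:,:2].mean(0); q=p[:,:2]-a; w,V=np.linalg.eigh(q.T@q/len(q)); e=q@V
    print(ce[i].round(),s[i,4],p.mean(0).round(4),"dir",V[:,1].round(3),"len",np.ptp(e[:,1]).round(3),"wid",np.ptp(e[:,0]).round(3))
    print("  ends",(a+V[:,1]*e[:,1].min()).round(4),(a+V[:,1]*e[:,1].max()).round(4))
# feet: dark plates low
m=((z>.0)&(z<.03)&(im.max(-1)<85)).astype(np.uint8); m[:,:190]=0;m[:170]=0;m[300:]=0;m[:,510:]=0
m=cv2.morphologyEx(m,cv2.MORPH_CLOSE,np.ones((15,15)))
n,l,s,ce=cv2.connectedComponentsWithStats(m)
for i in range(1,n):
    if s[i,4]<300: continue
    v,u=np.where(l==i); (cx,cy),wh,a=cv2.minAreaRect(np.c_[u,v].astype(np.float32)); 
    B=cv2.boxPoints(((cx,cy),wh,a)); sc=(1.019-.008)/495.2
    P=lambda u,v:(0.4879-(v-236.65)*sc,0.005-(u-319.39)*sc)
    print("foot",cx,cy,np.array(wh)*sc,a,np.round(P(cx,cy),4))
# heights in obstacles
for nm,(u,v) in dict(jar=(320,312),bottle=(420,309),goblet=(296,170),mould=(392,162),pw=(478,289),dial=(344,199),stemO=(257,241),stemG=(355,239)).items():
    print(nm,c[v,u].round(3))
f,R,t=grab("top");print(R.round(4))
E
```

```text
[425. 235.] 441 [ 0.5217 -0.1682  0.1543] dir [-0.34  0.94] len 0.066 wid 0.021
  ends [ 0.5325 -0.1982] [ 0.5101 -0.1362]
[356. 279.] 451 [ 0.4436 -0.0473  0.1544] dir [-1.    -0.019] len 0.066 wid 0.021
  ends [ 0.4756 -0.0467] [ 0.4094 -0.048 ]
[255. 284.] 450 [0.4337 0.1286 0.1545] dir [-1.     0.009] len 0.066 wid 0.021
  ends [0.4654 0.1283] [0.3992 0.1289]
foot 445.15594482421875 226.37255859375 [0.18830408 0.04882294] 75.1916275024414 [ 0.5089 -0.2518]
foot 265.0213317871094 243.5735321044922 [0.18835888 0.04882326] 73.83549499511719 [0.4738 0.116 ]
foot 350.9768981933594 239.4154052734375 [0.18783403 0.04816716] 74.74488067626953 [ 0.4823 -0.0595]
foot 214.910888671875 229.60890197753906 [0.0743517  0.05139612] 84.2894058227539 [0.5023 0.2183]
jar [0.376 0.015 0.066]
bottle [ 0.392 -0.162  0.138]
goblet [0.642 0.061 0.111]
mould [ 0.676 -0.129  0.011]
pw [ 0.421 -0.293  0.046]
dial [ 0.586 -0.027  0.135]
stemO [0.509 0.127 0.144]
stemG [ 0.514 -0.046  0.142]
[[ 0.0085 -0.9999 -0.0129]
 [-0.9994 -0.0081 -0.0343]
 [ 0.0342  0.0132 -0.9993]]
```

```bash
cat >> h.py <<'E'
from scipy.spatial.transform import Rotation as Ro
SO=np.array([.5097,.1279]); SG=np.array([.5196,-.0459])
def plan(ws,step=45):
    o=r.get_obs(); p=np.array(o["tcp_pos"]); R=Ro.from_rotvec(o["orientation"]).as_matrix(); cur=p; rows=[]
    for w in ws:
        w=np.array(w); n=max(1,int(np.ceil(np.linalg.norm(w-cur)*1000/step)))
        rows+=[(R.T@(cur+(w-cur)*k/n-p)*1000).round().astype(int).tolist() for k in range(1,n+1)]; cur=w
    print(o["clock"],p.round(3),np.array(o["contact_force"]).round(1)); 
    for i in range(0,len(rows),8): print(rows[i:i+8])
def finger(S,deg,gap=0,rho=.068,z=.130):   # finger centre behind lever pointing at world angle deg
    o=r.get_obs(); R=Ro.from_rotvec(o["orientation"]).as_matrix()[:2]
    a=np.radians(deg); u=np.array([np.cos(a),np.sin(a)]); n=np.array([np.sin(a),-np.cos(a)])
    h=.011*abs(n@R[:,0])+.0145*abs(n@R[:,1])
    return [*(S+rho*u-(.011+h+gap)*n),z]
E
python3 - <<'E'
from h import *
s=finger(SO,180,.025); print(s)
plan([[.30,-.60,.25],[.50,-.32,.25],[.50,-.1,.25],[s[0],s[1],.25]])
E
```

```text
[np.float64(0.44170000000000004), np.float64(0.07445026598823844), 0.13]
0.15 [ 0.238 -0.631  0.195] [ 0.5 -0.4  1.1]
[[34, -4, -28], [69, -7, -55], [105, -31, -55], [140, -55, -55], [176, -79, -55], [212, -103, -55], [248, -127, -55], [283, -151, -55]]
[[319, -175, -55], [355, -199, -55], [370, -240, -55], [386, -281, -55], [401, -322, -55], [417, -363, -55], [433, -405, -55], [434, -441, -55]]
[[435, -478, -55], [437, -515, -55], [438, -552, -55], [440, -588, -54]]
```

Request:
step_arm:
  moves:
    - [34,-4,-28,0,0,0,0]
    - [69,-7,-55,0,0,0,0]
    - [105,-31,-55,0,0,0,0]
    - [140,-55,-55,0,0,0,0]
    - [176,-79,-55,0,0,0,0]
    - [212,-103,-55,0,0,0,0]
    - [248,-127,-55,0,0,0,0]
    - [283,-151,-55,0,0,0,0]

```text
clock: 0.95
tcp_pos: [0.4505, -0.3886, 0.2503]
orientation: [-3.09, -0.564, 0.0]
contact_force: [1.0, -0.8, 0.4]
grip_width: 0.0003
gripper_force: 0.0
```

Request:
step_arm:
  moves:
    - [36,-24,0,0,0,0,0]
    - [72,-48,0,0,0,0,0]
    - [87,-89,0,0,0,0,0]
    - [103,-130,0,0,0,0,0]
    - [118,-171,0,0,0,0,0]
    - [134,-212,0,0,0,0,0]
    - [150,-254,0,0,0,0,0]
    - [151,-290,0,0,0,0,0]

```text
clock: 1.75
tcp_pos: [0.4891, -0.0624, 0.2505]
orientation: [-3.089, -0.568, -0.001]
contact_force: [0.9, -0.6, 0.1]
grip_width: -0.0002
gripper_force: 0.0
```

```bash
python3 - <<'E'
from h import *
s=finger(SO,180,.025); print(s,r.get_obs()["orientation"],r.get_obs()["grip_width"])
plan([[s[0],s[1],.25]]); plan([[s[0],s[1],.25],s])
E
```

```text
[np.float64(0.44170000000000004), np.float64(0.07443616398315579), 0.13] [-3.08907591e+00 -5.67790612e-01 -1.25641640e-03] -0.0001723054339843175
1.75 [ 0.489 -0.062  0.25 ] [ 0.9 -0.6  0.1]
[[1, -36, 0], [2, -72, 0], [3, -109, 0], [4, -145, 1]]
1.75 [ 0.489 -0.062  0.25 ] [ 0.9 -0.6  0.1]
[[1, -36, 0], [2, -72, 0], [3, -109, 0], [4, -145, 1], [4, -145, 41], [4, -145, 81], [4, -145, 121]]
```

Request:
step_arm:
  moves:
    - [1,-36,0,0,0,0,0]
    - [2,-72,0,0,0,0,0]
    - [3,-109,0,0,0,0,0]
    - [4,-145,0,0,0,0,0]
    - [4,-145,0,0,0,0,0]
    - [4,-145,40,0,0,0,0]
    - [4,-145,80,0,0,0,0]
    - [4,-145,120,0,0,0,0]

```text
clock: 2.55
tcp_pos: [0.4416, 0.0706, 0.1294]
orientation: [3.09, 0.563, 0.002]
contact_force: [0.4, -0.6, -0.7]
grip_width: -0.0003
gripper_force: 0.0
```

```bash
python3 - <<'E'
from h import *
f,R,t=grab("scene"); save(f,"s1.png"); cv2.imwrite("pics/s1c.png",cv2.resize(cv2.cvtColor(f["image"][130:340,180:460],cv2.COLOR_RGB2BGR),None,fx=2.5,fy=2.5))
print(finger(SO,180,.025))
w=[finger(SO,a) for a in (180,170,160,150,140,130,120,112)]+[finger(SO,106,-.003)]
plan(w,60)
E
```

```text
[np.float64(0.44170000000000004), np.float64(0.07445375197165605), 0.13]
2.6 [0.437 0.069 0.124] [-2.8 -0.1 -4.5]
[[15, -26, -6], [15, -39, -6], [18, -51, -6], [23, -63, -6], [31, -75, -7], [41, -85, -7], [54, -92, -7], [65, -97, -7]]
[[74, -99, -7]]
```

View pics/s1c.png

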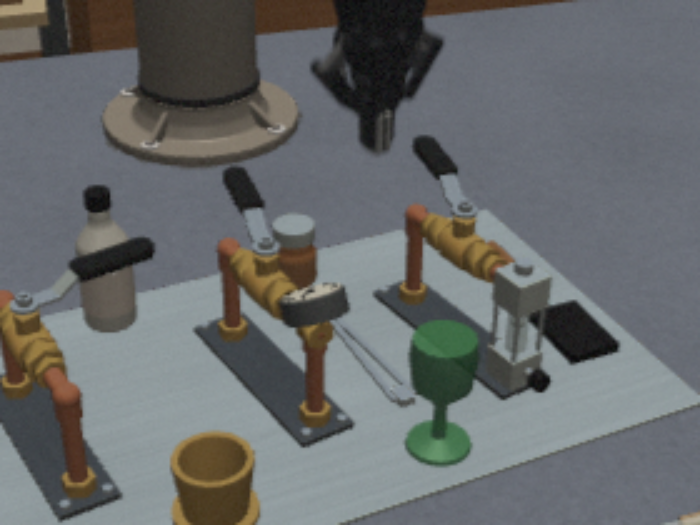

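The close view shows the finger standing clear between the gas and oxygen levers. I let it settle for two rows, then plan the push.

Request:
step_arm:
  moves:
    - [0,0,0,0,0,0,0]
    - [0,0,0,0,0,0,0]
    - [0,0,0,0,0,0,0]

```text
clock: 2.9
tcp_pos: [0.443, 0.0716, 0.1326]
orientation: [3.091, 0.563, 0.006]
contact_force: [0.3, 0.5, 0.3]
grip_width: 0.0001
gripper_force: 0.0
```

```bash
python3 - <<'E'
from h import *
w=[finger(SO,a) for a in (180,170,160,150,140,130,120,112)]+[finger(SO,106,-.003)]
plan(w,60)
E
```

```text
2.9 [0.443 0.072 0.133] [0.3 0.5 0.3]
[[9, -27, 3], [9, -39, 3], [12, -51, 3], [17, -64, 3], [25, -75, 3], [35, -85, 3], [47, -92, 3], [58, -97, 3]]
[[68, -99, 3]]
```

Request:
step_arm:
  moves:
    - [9,-20,3,0,0,0,0]
    - [9,-27,3,0,0,0,0]
    - [9,-33,3,0,0,0,0]
    - [9,-39,3,0,0,0,0]
    - [11,-45,3,0,0,0,0]
    - [12,-51,3,0,0,0,0]
    - [14,-57,3,0,0,0,0]
    - [17,-64,3,0,0,0,0]

```text
clock: 3.7
tcp_pos: [0.4345, 0.1375, 0.1275]
orientation: [3.091, 0.563, -0.0]
contact_force: [-0.3, -1.4, -0.9]
grip_width: -0.0001
gripper_force: 0.0
```

```bash
cat >> h.py <<'E'
def lever(S,name="top"):
    f,R,t=grab(name); c=cloud(f,R,t); z=c[...,2]; d=np.linalg.norm(c[...,:2]-S,axis=-1)
    m=(z>.149)&(z<.159)&(d>.05)&(d<.115)&(f["image"].max(-1)<70)
    p=c[m]; q=p.mean(0); print(m.sum(),q.round(3),"deg",np.degrees(np.arctan2(q[1]-S[1],q[0]-S[0])).round(1)); return f
E
python3 - <<'E'
from h import *
f=lever(SO); save(f,"t2.png"); lever(SG)
w=[finger(SO,a) for a in (150,140,130,120,112)]+[finger(SO,106,-.003)]
plan(w,60)
cv2.imwrite("pics/t2c.png",cv2.resize(cv2.cvtColor(f["image"][150:350,180:430],cv2.COLOR_RGB2BGR),None,fx=3,fy=3))
E
```

```text
62 [0.439 0.125 0.155] deg -177.4
571 [ 0.462 -0.077  0.154] deg -151.6
3.8 [0.435 0.139 0.128] [-0.5 -0.5 -0.2]
[[1, 2, -2], [9, -9, -2], [19, -19, -2], [32, -27, -2], [43, -31, -2], [52, -33, -2]]
```

View pics/t2c.png

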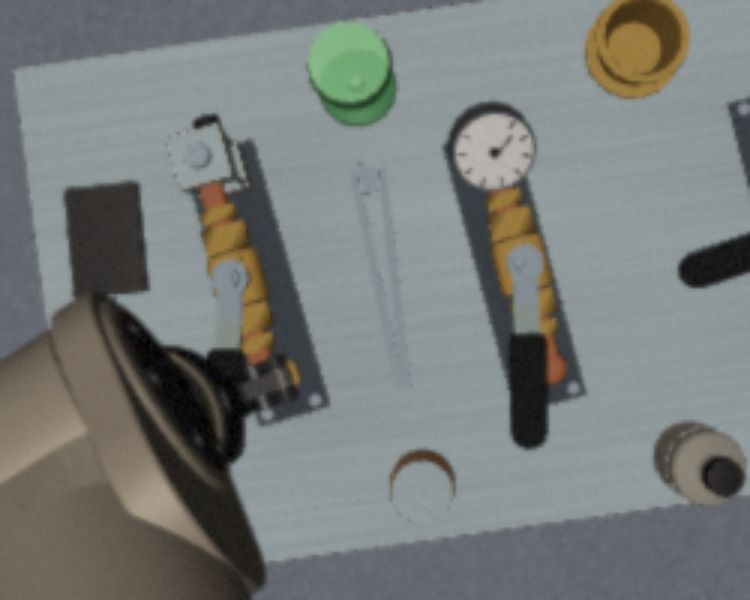

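```bash
python3 - <<'E'
from h import *
f,R,t=grab("top"); c=cloud(f,R,t)
for v,u in((278,267),(280,262),(276,272),(272,255),(268,255)): print(u,v,c[v,u].round(3),f["image"][v,u])
f,R,t=grab("scene")
p=np.array([.4345,.139,.128]); q=R@p+t; K=f["mtx"]; print("tcp px",(K@q)[:2]/q[2])
cv2.imwrite("pics/s2c.png",cv2.resize(cv2.cvtColor(f["image"][130:290,260:440],cv2.COLOR_RGB2BGR),None,fx=3.5,fy=3.5,interpolation=cv2.INTER_CUBIC))
print(r.get_obs()["tcp_pos"],r.get_obs()["orientation"],r.get_obs()["joints"])
E
```

```text
267 278 [0.45  0.095 0.261] [68 68 67]
262 280 [0.447 0.101 0.269] [67 66 64]
272 276 [0.453 0.087 0.258] [109 107 104]
255 272 [0.455 0.128 0.154] [20 20 23]
255 268 [0.462 0.128 0.155] [23 21 24]
tcp px [357.55625033 200.98997188]
[0.43455202 0.13735681 0.1274334 ] [ 3.09040870e+00  5.64412361e-01 -2.91202111e-04] [-0.03530681  0.23926968 -0.46076305  2.10445842  0.14364619  0.8273706
 -1.79177696]
```

View pics/s2c.png

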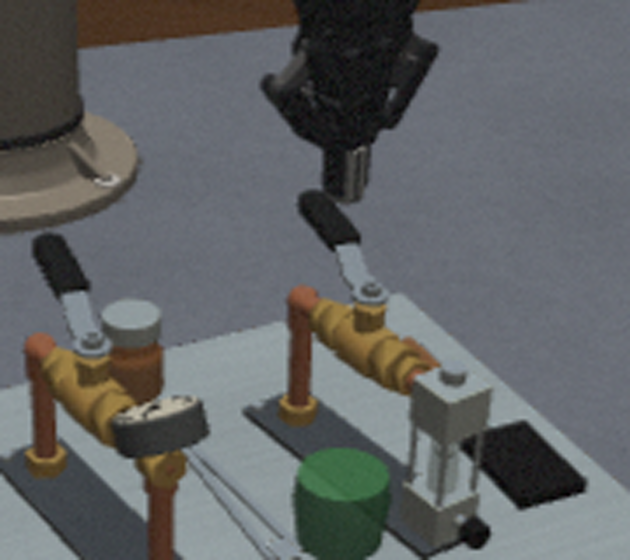

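```bash
python3 - <<'E'
from h import *
f,R,t=grab("scene"); c=cloud(f,R,t)
for v in range(168,192,2):
  print(v,[c[v,u].round(3).tolist() for u in (354,358,362)])
E
```

```text
168 [[0.454, 0.118, 0.22], [0.452, 0.128, 0.218], [0.443, 0.141, 0.212]]
170 [[0.457, 0.117, 0.217], [0.447, 0.13, 0.211], [0.441, 0.142, 0.206]]
172 [[0.453, 0.119, 0.21], [0.452, 0.129, 0.209], [0.442, 0.142, 0.202]]
174 [[0.441, 0.124, 0.199], [0.445, 0.132, 0.2], [0.443, 0.142, 0.198]]
176 [[0.436, 0.126, 0.192], [0.446, 0.132, 0.196], [0.445, 0.142, 0.194]]
178 [[0.44, 0.125, 0.19], [0.446, 0.132, 0.192], [0.444, 0.142, 0.189]]
180 [[0.441, 0.125, 0.185], [0.447, 0.132, 0.187], [0.444, 0.143, 0.184]]
182 [[0.438, 0.126, 0.179], [0.444, 0.133, 0.181], [0.443, 0.143, 0.179]]
184 [[0.442, 0.125, 0.176], [0.446, 0.133, 0.177], [0.446, 0.142, 0.176]]
186 [[0.433, 0.129, 0.166], [0.445, 0.133, 0.172], [0.442, 0.144, 0.168]]
188 [[0.423, 0.133, 0.156], [0.443, 0.135, 0.165], [0.147, 0.27, 0.002]]
190 [[0.433, 0.129, 0.157], [0.153, 0.256, 0.0], [0.16, 0.266, 0.002]]
```

The depth image puts the fingertip at z ≈ 0.163 while the reported TCP z is 0.128. So the finger passed above the lever, which hasn't moved. I go back to the start side and lower the finger by the difference, with a check.

Request:
step_arm:
  moves:
    - [-5,20,0,0,0,0,0]
    - [-8,45,0,0,0,0,0]
    - [-8,60,0,0,0,0,0]
    - [-8,64,0,0,0,0,0]
    - [-8,64,10,0,0,0,0]
    - [-8,64,20,0,0,0,0]
    - [-8,64,20,0,0,0,0]
    - [-8,64,20,0,0,0,0]

```text
clock: 4.75
tcp_pos: [0.449, 0.0752, 0.1069]
orientation: [-3.09, -0.566, 0.002]
contact_force: [-0.7, 0.8, 0.4]
grip_width: 0.0003
gripper_force: 0.0
```

```bash
cat >> h.py <<'E'
def tip():
    o=r.get_obs(); p=np.array(o["tcp_pos"]); f,R,t=grab("scene"); c=cloud(f,R,t)
    m=(np.linalg.norm(c[...,:2]-p[:2],axis=-1)<.025)&(c[...,2]>.07)&(c[...,2]<.25)
    q=c[m]; k=q[:,2]<np.percentile(q[:,2],15)
    print("tcp",p.round(3),"F",np.array(o["contact_force"]).round(1),"finger min z",np.percentile(q[:,2],[0,2,5]).round(3),"low part",q[k].mean(0).round(3),m.sum()); return f
E
python3 - <<'E'
from h import *
tip(); lever(SO); lever(SG)
E
```

```text
tcp [0.449 0.075 0.107] F [-0.7  0.8  0.4] finger min z [0.085 0.102 0.151] low part [0.456 0.077 0.146] 677
0 [nan nan nan] deg nan
567 [ 0.463 -0.077  0.154] deg -151.2h.py:27: RuntimeWarning: Mean of empty slice.
  p=c[m]; q=p.mean(0); print(m.sum(),q.round(3),"deg",np.degrees(np.arctan2(q[1]-S[1],q[0]-S[0])).round(1)); return f
  ret = um.true_divide(
```

Request:
step_arm:
  moves:
    - [0,0,6,0,0,0,0]
    - [0,0,12,0,0,0,0]
    - [0,0,12,0,0,0,0]
    - [0,0,12,0,0,0,0]
    - [0,0,12,0,0,0,0]

```text
clock: 5.4
tcp_pos: [0.4498, 0.0746, 0.0955]
orientation: [-3.091, -0.564, -0.0]
contact_force: [-0.3, 0.2, -0.2]
grip_width: -0.0
gripper_force: 0.0
```

```bash
python3 - <<'E'
from h import *
f=tip()
cv2.imwrite("pics/s3c.png",cv2.resize(cv2.cvtColor(f["image"][130:290,260:440],cv2.COLOR_RGB2BGR),None,fx=3.5,fy=3.5,interpolation=cv2.INTER_CUBIC))
w=[finger(SO,a,z=r.get_obs()["tcp_pos"][2]) for a in (180,170,160,150,140,130,120,112)]
plan(w,60)
E
```

```text
tcp [0.45  0.075 0.096] F [-0.3  0.2 -0.2] finger min z [0.09  0.137 0.143] low part [0.457 0.073 0.143] 744
5.45 [0.45  0.075 0.096] [-0.   0.4 -0.1]
[[1, -26, 0], [2, -38, 0], [4, -51, 0], [10, -63, 0], [17, -74, 0], [28, -84, 0], [40, -92, 0], [51, -96, 0]]
```

View pics/s3c.png

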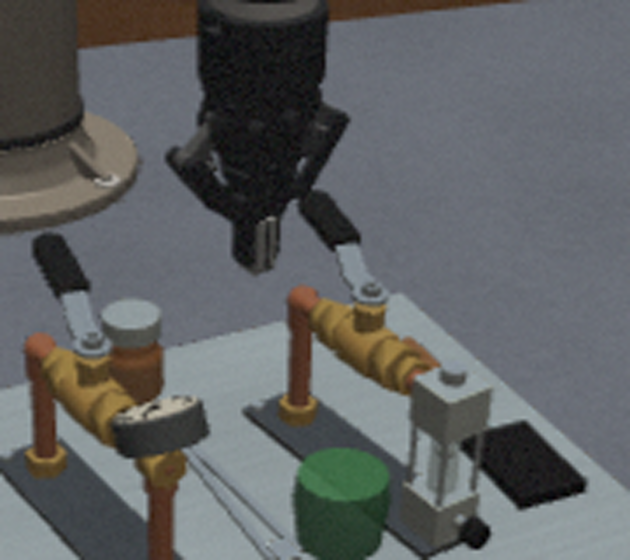

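The finger now hangs beside the oxygen sleeve, with its tip at about (334,207) in the scene image and below the sleeve. I push in small steps.

Request:
step_arm:
  moves:
    - [1,-14,2,0,0,0,0]
    - [1,-26,2,0,0,0,0]
    - [1,-32,2,0,0,0,0]
    - [2,-38,2,0,0,0,0]
    - [3,-45,2,0,0,0,0]
    - [4,-51,2,0,0,0,0]

```text
clock: 6.05
tcp_pos: [0.4363, 0.1211, 0.0936]
orientation: [3.088, 0.56, 0.001]
contact_force: [3.4, -9.0, 0.9]
grip_width: 0.0001
gripper_force: 3.9
```

```bash
cat >> h.py <<'E'
def leverS(S):
    f,R,t=grab("scene"); c=cloud(f,R,t); d=np.linalg.norm(c[...,:2]-S,axis=-1)
    p=np.array(r.get_obs()["tcp_pos"])
    m=(c[...,2]>.145)&(c[...,2]<.158)&(d>.045)&(d<.112)&(f["image"].max(-1)<60)&(np.linalg.norm(c[...,:2]-p[:2],axis=-1)>.02)
    q=c[m].mean(0); print("lever px",m.sum(),q.round(3),"deg",np.degrees(np.arctan2(q[1]-S[1],q[0]-S[0])).round(1)); return f
E
python3 - <<'E'
from h import *
leverS(SO)
z=r.get_obs()["tcp_pos"][2]
plan([finger(SO,a,z=z) for a in (160,150,140,130,120,112,106,103)],60)
E
```

```text
lever px 93 [0.442 0.146 0.156] deg 164.8
6.1 [0.436 0.122 0.094] [ 2.4 -7.8 -0.1]
[[0, -2, 0], [6, -14, 0], [14, -25, 0], [24, -35, 0], [36, -43, 0], [47, -47, 0], [53, -49, 0], [56, -50, 0]]
```

Request:
step_arm:
  moves:
    - [3,-8,0,0,0,0,0]
    - [6,-14,0,0,0,0,0]
    - [10,-20,0,0,0,0,0]
    - [14,-25,0,0,0,0,0]
    - [19,-30,0,0,0,0,0]
    - [24,-35,0,0,0,0,0]
    - [30,-39,0,0,0,0,0]
    - [36,-43,0,0,0,0,0]

```text
clock: 6.9
tcp_pos: [0.4517, 0.1726, 0.0923]
orientation: [3.086, 0.56, -0.01]
contact_force: [-3.7, -8.8, -0.9]
grip_width: 0.0002
gripper_force: 3.9
```

```bash
python3 - <<'E'
from h import *
leverS(SO)
z=r.get_obs()["tcp_pos"][2]
plan([finger(SO,a,z=z) for a in (120,112,106,103,100)],60)
E
```

```text
lever px 137 [0.473 0.191 0.155] deg 120.2
6.95 [0.452 0.174 0.092] [-2.3 -6.3 -2. ]
[[3, 0, 0], [14, -4, 0], [20, -6, 0], [23, -7, 0], [26, -8, 0]]
```

Request:
step_arm:
  moves:
    - [5,-1,0,0,0,0,0]
    - [10,-3,0,0,0,0,0]
    - [14,-4,0,0,0,0,0]
    - [17,-5,0,0,0,0,0]
    - [20,-6,0,0,0,0,0]
    - [20,-6,0,0,0,0,0]

```text
clock: 7.55
tcp_pos: [0.4676, 0.186, 0.0922]
orientation: [3.086, 0.561, -0.011]
contact_force: [-4.5, -6.5, 0.9]
grip_width: 0.0003
gripper_force: 3.3
```

```bash
python3 - <<'E'
from h import *
leverS(SO)
z=r.get_obs()["tcp_pos"][2]
plan([finger(SO,a,z=z) for a in (112,106,103,100)],60)
E
```

```text
lever px 173 [0.493 0.201 0.154] deg 103.1
7.6 [0.468 0.186 0.092] [-4.5 -7.1 -0.5]
[[-5, 2, 0], [1, 0, 0], [4, -1, 0], [7, -2, 0]]
```

Request:
step_arm:
  moves:
    - [2,0,0,0,0,0,0]
    - [4,-1,0,0,0,0,0]
    - [4,-1,0,0,0,0,0]

```text
clock: 7.9
tcp_pos: [0.4675, 0.1861, 0.0917]
orientation: [3.083, 0.56, -0.022]
contact_force: [-14.8, -12.2, 10.1]
grip_width: 0.0002
gripper_force: 9.1
```

Request:
step_arm:
  moves:
    - [2,0,0,0,0,0,0]
    - [4,-1,0,0,0,0,0]
    - [4,-1,0,0,0,0,0]

```text
clock: 8.2
tcp_pos: [0.4673, 0.1862, 0.091]
orientation: [3.08, 0.559, -0.034]
contact_force: [-24.6, -17.4, 18.9]
grip_width: -0.0004
gripper_force: 14.7
```

```bash
python3 - <<'E'
from h import *
leverS(SO)
z=r.get_obs()["tcp_pos"][2]
plan([finger(SO,a,z=z) for a in (106,100)],60)
E
```

```text
lever px 178 [0.493 0.199 0.154] deg 103.1
8.25 [0.467 0.186 0.091] [-25.  -18.   18.2]
[[2, 0, 0], [8, -2, 0]]
```

The oxygen lever is hard against its stop: the TCP no longer moves and the force has risen to 35 N. I back off and rise.

Request:
step_arm:
  moves:
    - [-10,2,0,0,0,0,0]
    - [-25,4,0,0,0,0,0]
    - [-38,4,0,0,0,0,0]
    - [-38,4,0,0,0,0,0]
    - [-38,4,-40,0,0,0,0]
    - [-38,4,-80,0,0,0,0]
    - [-38,4,-120,0,0,0,0]
    - [-38,4,-120,0,0,0,0]

```text
clock: 9.05
tcp_pos: [0.447, 0.1793, 0.2192]
orientation: [-3.088, -0.564, -0.017]
contact_force: [0.1, 0.3, -0.1]
grip_width: -0.0004
gripper_force: 0.0
```

```bash
python3 - <<'E'
from h import *
leverS(SO)
s=finger(SG,180,.025,z=.095)
plan([[s[0],s[1],.21]])
E
```

```text
lever px 184 [0.492 0.199 0.154] deg 103.5
9.1 [0.446 0.178 0.216] [-0.3 -0.5 -0.6]
[[-13, 37, 1], [-26, 75, 2], [-40, 112, 2], [-53, 150, 3], [-66, 187, 4], [-79, 224, 5], [-92, 262, 6]]
```

Request:
step_arm:
  moves:
    - [-13,37,1,0,0,0,0]
    - [-26,75,2,0,0,0,0]
    - [-40,112,2,0,0,0,0]
    - [-53,150,3,0,0,0,0]
    - [-66,187,4,0,0,0,0]
    - [-79,224,5,0,0,0,0]
    - [-92,262,6,0,0,0,0]
    - [-92,262,6,0,0,0,0]

```text
clock: 9.9
tcp_pos: [0.4485, -0.1065, 0.2062]
orientation: [3.092, 0.551, -0.004]
contact_force: [0.3, 0.3, -0.1]
grip_width: 0.0001
gripper_force: 0.0
```

Request:
step_arm:
  moves:
    - [0,0,0,0,0,0,0]
    - [0,0,0,0,0,0,0]

```text
clock: 10.1
tcp_pos: [0.4494, -0.0995, 0.2069]
orientation: [-3.089, -0.566, 0.001]
contact_force: [-0.5, 0.3, 0.9]
grip_width: 0.0002
gripper_force: 0.0
```

```bash
python3 - <<'E'
from h import *
f=lever(SO); save(f,"t3.png")
cv2.imwrite("pics/t3c.png",cv2.resize(cv2.cvtColor(f["image"][150:350,180:440],cv2.COLOR_RGB2BGR),None,fx=3,fy=3))
s=finger(SG,180,.025,z=.095); print(s,r.get_obs()["orientation"])
plan([[s[0],s[1],.21],s])
E
```

```text
405 [0.485 0.202 0.154] deg 108.3
[np.float64(0.45159999999999995), np.float64(-0.09936201497771006), 0.095] [-3.08937081e+00 -5.67275408e-01  9.10085100e-04]
10.15 [ 0.45  -0.099  0.207] [0.6 1.5 0.6]
[[2, 1, -3], [2, 1, 35], [2, 1, 74], [2, 1, 112]]
```

View pics/t3c.png

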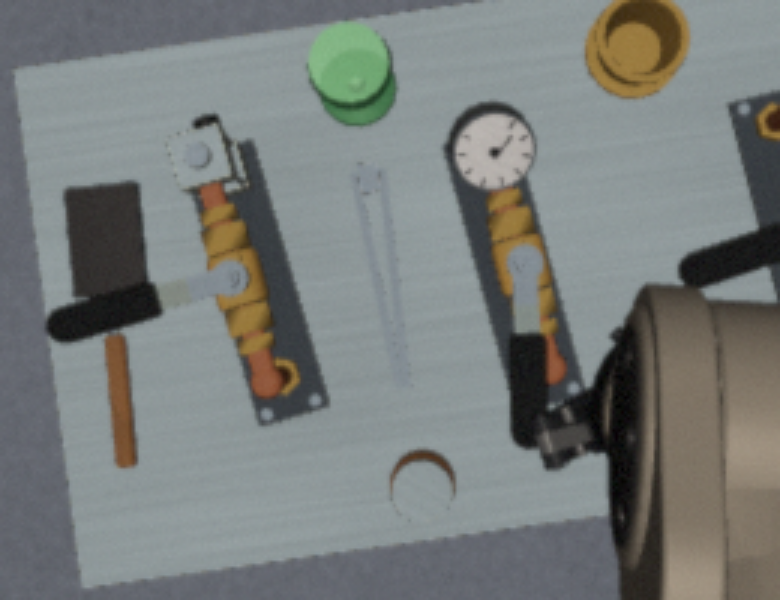

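The oxygen lever is square across its pipe, with its sleeve at (105,312) in the crop. The paddle, tweezers and jar are undisturbed, and the gas lever is still open. I descend beside the gas lever.

Request:
step_arm:
  moves:
    - [2,1,35,0,0,0,0]
    - [2,1,74,0,0,0,0]
    - [2,1,100,0,0,0,0]
    - [2,1,112,0,0,0,0]
    - [2,1,112,0,0,0,0]
    - [2,1,112,0,0,0,0]

```text
clock: 10.75
tcp_pos: [0.4527, -0.1006, 0.0964]
orientation: [3.09, 0.565, 0.002]
contact_force: [0.3, 0.6, 0.5]
grip_width: 0.0001
gripper_force: 0.0
```

```bash
python3 - <<'E'
from h import *
tip(); z=r.get_obs()["tcp_pos"][2]
plan([finger(SG,a,z=.094) for a in (180,170,160,150,140,130,120,112)],60)
E
```

```text
tcp [ 0.453 -0.101  0.096] F [0.3 0.6 0.5] finger min z [0.084 0.14  0.145] low part [ 0.46  -0.102  0.148] 868
10.8 [ 0.453 -0.101  0.097] [-0.3 -0.7 -0. ]
[[8, -25, 3], [8, -38, 3], [11, -50, 3], [16, -62, 3], [24, -74, 3], [35, -83, 3], [47, -91, 3], [58, -95, 3]]
```

Request:
step_arm:
  moves:
    - [4,-13,3,0,0,0,0]
    - [8,-25,3,0,0,0,0]
    - [8,-32,3,0,0,0,0]
    - [8,-38,3,0,0,0,0]
    - [10,-44,3,0,0,0,0]
    - [11,-50,3,0,0,0,0]

```text
clock: 11.4
tcp_pos: [0.4467, -0.0524, 0.094]
orientation: [3.088, 0.56, 0.007]
contact_force: [3.5, -8.3, -0.7]
grip_width: -0.0001
gripper_force: 3.9
```

```bash
python3 - <<'E'
from h import *
leverS(SG)
z=r.get_obs()["tcp_pos"][2]
plan([finger(SG,a,z=z) for a in (160,150,140,130,120,112,106,103)],60)
E
```

```text
lever px 196 [ 0.479 -0.075  0.155] deg -144.5
11.45 [ 0.446 -0.051  0.094] [ 2.6 -6.9  0.6]
[[0, -1, 0], [5, -14, 0], [13, -25, 0], [23, -35, 0], [36, -42, 0], [47, -47, 0], [53, -49, 0], [56, -50, 0]]
```

Contact is normal, the same as on oxygen. (The angle reading here is mixed up with the air lever.) I continue.

Request:
step_arm:
  moves:
    - [3,-8,0,0,0,0,0]
    - [5,-14,0,0,0,0,0]
    - [9,-20,0,0,0,0,0]
    - [13,-25,0,0,0,0,0]
    - [18,-30,0,0,0,0,0]
    - [23,-35,0,0,0,0,0]
    - [30,-39,0,0,0,0,0]
    - [36,-42,0,0,0,0,0]

```text
clock: 12.25
tcp_pos: [0.4619, -0.0008, 0.0927]
orientation: [3.088, 0.56, -0.005]
contact_force: [-2.5, -8.1, 0.1]
grip_width: -0.0001
gripper_force: 3.8
```

Request:
step_arm:
  moves:
    - [5,-1,0,0,0,0,0]
    - [10,-3,0,0,0,0,0]
    - [14,-4,0,0,0,0,0]
    - [17,-5,0,0,0,0,0]
    - [20,-6,0,0,0,0,0]
    - [20,-6,0,0,0,0,0]

```text
clock: 12.85
tcp_pos: [0.4776, 0.0122, 0.0924]
orientation: [3.089, 0.561, -0.007]
contact_force: [-4.2, -6.4, 0.6]
grip_width: -0.0002
gripper_force: 3.1
```

Request:
step_arm:
  moves:
    - [2,0,0,0,0,0,0]
    - [4,-1,0,0,0,0,0]
    - [4,-1,0,0,0,0,0]

```text
clock: 13.15
tcp_pos: [0.4786, 0.0131, 0.0921]
orientation: [3.088, 0.559, -0.015]
contact_force: [-11.3, -9.1, 5.7]
grip_width: -0.0001
gripper_force: 6.5
```

Request:
step_arm:
  moves:
    - [2,0,0,0,0,0,0]
    - [4,-1,0,0,0,0,0]
    - [4,-1,0,0,0,0,0]

```text
clock: 13.45
tcp_pos: [0.4784, 0.0133, 0.0915]
orientation: [3.087, 0.557, -0.026]
contact_force: [-20.2, -14.0, 14.4]
grip_width: 0.0001
gripper_force: 11.7
```

The gas lever is against its stop too. I back off, rise and check both.

Request:
step_arm:
  moves:
    - [-10,2,0,0,0,0,0]
    - [-25,4,0,0,0,0,0]
    - [-38,4,0,0,0,0,0]
    - [-38,4,0,0,0,0,0]
    - [-38,4,-40,0,0,0,0]
    - [-38,4,-80,0,0,0,0]
    - [-38,4,-120,0,0,0,0]
    - [-38,4,-150,0,0,0,0]

```text
clock: 14.25
tcp_pos: [0.4536, 0.0025, 0.2455]
orientation: [3.09, 0.565, 0.006]
contact_force: [1.2, 0.5, -0.1]
grip_width: -0.0004
gripper_force: 0.0
```

Request:
step_arm:
  moves:
    - [-20,40,0,0,0,0,0]
    - [-20,80,0,0,0,0,0]
    - [-20,120,0,0,0,0,0]
    - [-20,120,0,0,0,0,0]
    - [-20,120,0,0,0,0,0]

```text
clock: 14.75
tcp_pos: [0.4765, -0.1176, 0.2425]
orientation: [-3.091, -0.561, -0.0]
contact_force: [0.4, 0.3, -0.1]
grip_width: -0.0001
gripper_force: 0.0
```

```bash
python3 - <<'E'
from h import *
f=lever(SO); lever(SG)
o=r.get_obs(); print(o["tcp_pos"],o["contact_force"])
cv2.imwrite("pics/t4c.png",cv2.resize(cv2.cvtColor(f["image"][120:350,170:530],cv2.COLOR_RGB2BGR),None,fx=2.2,fy=2.2))
E
```

```text
694 [0.489 0.132 0.154] deg 169.8
376 [0.497 0.028 0.154] deg 107.2
[ 0.4762279  -0.11607115  0.24252045] [0.04624635 0.19822361 0.00729643]
```

View pics/t4c.png

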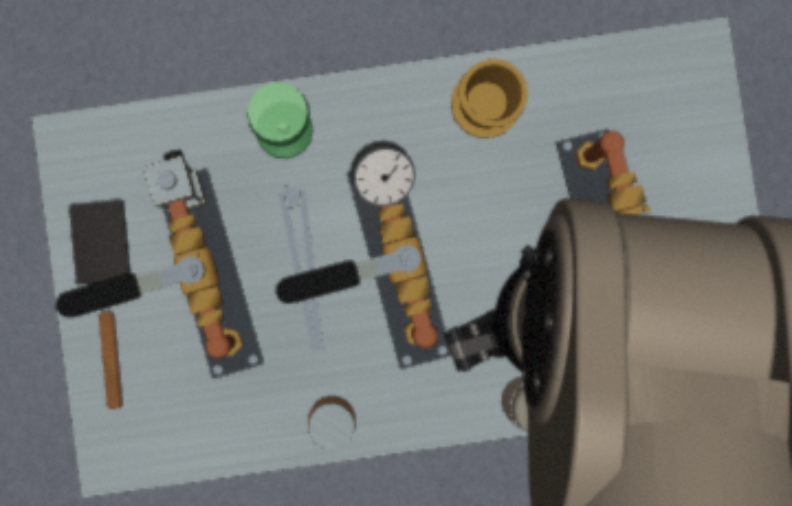

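Both levers are square across their pipes, with the oxygen sleeve at (98,295) and the gas sleeve at (317,281). The loose things in view are in place, and the arm touches nothing.

```bash
python3 -c "
from bench import r
print(r.hand_in())"
```

```text
the job is handed in; nothing more can be done
None
```

I closed the oxygen lever first and then the fuel gas lever, each against its stop, did not touch the air line or the loose things, and handed the job in at about 15 s of the 54 s; no verdict came back.

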